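# Close and lock the gear cover of the strap roller

### The arm

A 6-joint arm with a two-finger parallel gripper is mounted at the origin on the work surface. World frame = base frame: x ahead of the robot, y to its left, z up, the work surface at z = 0. Lengths are in mm, angles in degrees, forces in N, time in s.
With the tool pointing down it reaches from about 300 to 850 mm from the base axis. Payload 4.2 kg.
Tool frame: the origin (TCP) lies between the finger pads; the fingertips stand 22 mm ahead of it and the grasp point (between the pads) lies 3 mm ahead of it; z points along the fingers, y is the direction in which the jaws open and shut (so a half turn about z gives the same grasp; the last joint's range is limited). The gripper opens to 91 mm and grips with 3 to 60 N. Pads are 32 mm wide; open, the fingers measure 118 mm over their backs; the gripper's body (76 mm by 178 mm) begins 60 mm behind the grasp point.
Start: joints at [75.688, 18.312, 89.639, -0, 72.044, -1.146], TCP at [130.976, 559.898, 235.976] pointing down, gripper open.
Joint ranges: [-177.97, 177.97], [-48.28, 115.42], [12.27, 149.76], [-77.06, 257.06], [2.81, 150.46], [-146.56, 146.56]. Speed limits (degrees/s): [147.25, 147.25, 180, 180, 180, 180].

### API

Orientations are given as [roll, pitch, yaw] about the fixed x, y, z axes, in that order (R = Rz(yaw) Ry(pitch) Rx(roll)).
In Python, from workcell import telemetry, cams, env gives the robot as it stands.
- The arm moves only by the shell command python3 -m inch 'ROWS' [FORCE]. ROWS is JSON, a list of rows, each an object of numbers: "x", "y", "z": the shift along the tool's x, y, z in cm; "yaw": the turn about the tool's z in units of 5 degrees (1.0 is 5 degrees); "gripper": the gripper's target within -1 to 1 (fully open at 1, half-way at 0, shut at -1). A call has 1 to 12 rows; each row shifts and turns the commanded pose from where the row before left it, along the tool's axes as they then stand; what a row does not reach is not made up. A row lasts 1/12 s, in which the tool goes at most 41.7 mm and 7.16 degrees, less where a joint would pass 70% of its speed; a pose out of reach is approached as far as the arm can. A call is refused whole if a number of a shift passes 4.17 or a number of a turn 1, either way. A call with a gripper value outside its range is refused whole. The fingers move at their own pace and stop on an object; FORCE is the grip in N (left out, the last holds). Time passes only in rows, so rows that do not move let the fingers close. It gives the time, the measured TCP pose, the force and the opening at its end, in the units of the state.
- telemetry.state(): the state, without advancing time (a new reading comes with each control period).
- cams.grab_frame(name): name is "scene" or "top"; returns a dict with "pixels" (420x560x3 uint8, red, green, blue), "mtx" (3x3 intrinsics, pixels), "rvec" (rotation vector, rad) and "tvec" (3), from world to camera coordinates, as OpenCV has them. Camera axes: x right, y down, z forward; pixel columns grow to the right and rows downward; lengths in mm; the calibration is good to about 2 mm. A picture is of the moment at which its call begins. There is no depth.
- env.job_done(): hands the job in, once; it reports no verdict.
The state is a dict: "time_s": time; "qpos": joint angles; "qvel": joint speeds; "effort": joint torques, N m; "ee_pos": TCP position; "ee_rot": TCP orientation; "force": force on the tool from outside, world axes, zero at the start; "torque": the same for the moment, N m; "gripper_width": finger opening in mm.
Only numpy, scipy, OpenCV 4.12 (cv2) and the standard library are available. Lean on these libraries where they do the work, as an engineer would, in place of code of your own. Each camera call takes 0.05 s, during which the arm holds its last target. There are 200 camera calls.

### The job

With your fingertips only, push the yellow sliding cover of the strap-rolling machine by its turned-up edge until it is fully shut over the gears. Then set a closed fingertip in the slot of the red quarter-turn fastener and turn it clockwise to its stop, so that its steel tongue lies behind the cover's edge and locks it. Pick nothing up, leave the thread spool, dye jar and glue bottle where they stand, and finish clear of everything.

Things in the scene. Friction and masses are not known exactly. Their poses are not given: they have to be found in the camera images.
- housing: Grey drive box of the strap roller, bolted down, 250 x 250 mm, flat deck 70 mm above the work surface. Origin: centre of its underside, axes along its sides, z up. At y = +125 to +200 mm stand two cheeks (to 155 mm high) with steel rollers between. Brass gears show in a 100 x 88 mm opening in the deck; steel guide strips 5 mm high flank the cover (x = -109 and +19 mm).
- cover (a joint): Opening of the yellow sheet-metal sliding cover in m: 0 = fully shut over the gears (hard stop), 0.075 = fully open. It slides in guides along the housing's y axis, shutting towards +y (the rollers). Friction about 1.5 N; it stays where it is left. Plate 120 mm (x) by 110 mm (y), its top 5 mm above the deck.
- cover_flange (a point): Point on the cover: middle of the back face (facing housing -y) of its turned-up edge, 12 mm above the deck. The edge is 120 mm wide along x, 4 mm thick, its top 22 mm above the deck; behind it the deck is bare for at least 50 mm. Push this face towards +y to shut. Shut, the point lies at housing x = -45, y = 0 mm. Axes parallel to the housing's.
- dial (a joint): Angle of the red quarter-turn fastener in rad: 0 = open (slot along the housing's y axis, tongue to -y), 1.571 = locked, at a hard stop (slot along housing x, tongue to -x, behind the cover's turned-up edge). Grows clockwise seen from above. Friction 0.1 Nm; it stays where it is left. A cover not shut is in the tongue's way.
- dial_slot (a point): On the fastener's vertical axis, on the black floor of its slot, 12 mm above the deck, at housing x = +70, y = -10 mm. Its y axis lies along the slot, -y to the tongue. Disc 92 mm across; slot 38 mm wide, right across the disc, open at both ends; its red walls stand 16 mm above its floor, 77 mm long. A closed fingertip set in it 28 mm off the axis and carried round in an arc turns it.
- tongue_tip (a point): Middle of the outer end of the fastener's flat steel tongue, 75 mm from the turning axis. The tongue is 16 mm wide, lies 6 to 11 mm above the deck, is fixed under the red disc and turns with it. Locked, it points to housing -x and lies 2 mm behind the shut cover's turned-up edge. Axes turn with the fastener.
- spool: Orange thread spool, 38 mm across, 42 mm high, standing loose on the deck beyond the fastener; origin at the centre of its underside. To be left alone.
- dye: Amber jar with black cap, 48 mm across, 65 mm high, standing loose on the bench near the box; origin at the centre of its underside. To be left alone.
- glue: White glue bottle with red cap, 44 mm across, 95 mm high, standing loose on the bench near the box; origin at the centre of its underside. To be left alone.

How it is judged (in metres and radians):
On the way, in this order (a step that is already met when the one before it is completed fails the run):
1. the cover is pushed fully shut (within 4 mm) while the fastener is still open (less than 0.7 rad) (value of joint cover below 0.004 m and value of joint dial below 0.7 rad), for 0.1 s.
2. a fingertip is set in the fastener's slot (below the top of its walls, within 55 mm of its axis) before the fastener is turned (horizontal distance between the grasp point and dial_slot below 0.055 m and z of the grasp point in the frame of dial_slot below 0.034 m and value of joint dial below 0.7 rad), for 0.05 s.
3. the fastener is turned to its locked stop (at least 1.45 rad) (value of joint dial above 1.45 rad and value of joint cover below 0.004 m), for 0.1 s.
At the end, for the whole second after the job is handed in: The cover is shut to within 4 mm, the fastener stands at its locked stop (at least 1.45 of 1.571 rad) and at rest, and the spool, the jar and the bottle stand still within 20 mm of where they began (all of step 3 and velocity of joint dial below 0.05 rad/s and distance of each of spool, dye, glue from where it was at the start of the episode below 0.02 m and linear speed of each of spool, dye, glue below 0.05 m/s); the robot touches nothing.
It fails at once if the thread spool is lifted, knocked over or shifted by more than 20 mm (distance of spool from where it was at the start of the episode above 0.02 m or angle between spool's own z axis and vertical above 0.5 rad).
It fails at once if the jar of dye is lifted, knocked over or shifted by more than 20 mm (distance of dye from where it was at the start of the episode above 0.02 m or angle between dye's own z axis and vertical above 0.5 rad).
It fails at once if the glue bottle is lifted, knocked over or shifted by more than 20 mm (distance of glue from where it was at the start of the episode above 0.02 m or angle between glue's own z axis and vertical above 0.5 rad).
It also fails if it takes over 48 s, if anything falls off the work surface, if the arm or the gripper's body presses on something with over 40 N, if the wrist force passes 120 N, or if a joint passes its speed limit or range.

## Working session

There is one attempt and no reset: what is moved stays moved. The work goes in short steps, Python scripts to look and compute and a shell command to move; the robot and the scene stay as the last step left them, time stands still between calls to the robot, and variables do not carry over. Pictures are saved under pics/ and viewed, about 8 in all and at most 12, crops included, and the job is handed in when it is done.

```bash
ls; mkdir -p pics; python3 - <<'E'
from workcell import telemetry, cams
import cv2,numpy as np
print(telemetry.state())
for n in("scene","top"):
    f=cams.grab_frame(n); cv2.imwrite(f"pics/{n}0.png",f["pixels"][:,:,::-1]); print(n,f["mtx"],f["rvec"],f["tvec"])
    np.savez(f"{n}0.npz",**f)
E
```

```text
pics
{'time_s': 0.0, 'qpos': array([ 7.56874201e+01,  1.83536030e+01,  8.97058852e+01, -8.16641230e-04,
        7.20425446e+01, -1.14572029e+00]), 'qvel': array([ 0.00538719,  0.00282315, -0.00295377, -0.03415252,  0.07211707,
       -0.0109754 ]), 'effort': array([-3.45642020e-04, -4.12478149e+01, -2.31969774e+01,  7.26699340e-02,
        4.58683167e-02, -1.80786601e-04]), 'ee_pos': array([130.86746016, 559.44455124, 235.10409521]), 'ee_rot': array([-1.79897972e+02, -1.26391691e-03,  1.66833392e+02]), 'force': array([-0.30987606,  1.00207091, -0.41009803]), 'torque': array([ 0.04080003, -0.01492589,  0.01040558]), 'gripper_width': 91.33392431299188}
scene [[492.1092595    0.         276.86805279]
 [  0.         492.1092595  208.37855228]
 [  0.           0.           1.        ]] [ 2.14921432  1.10498179 -0.4268505 ] [-353.7305776  -336.7090711  1219.53176566]
top [[395.26541506   0.         275.34006533]
 [  0.         395.26541506 202.18185052]
 [  0.           0.           1.        ]] [ 2.13165556 -2.16715409  0.22850151] [-21.64873681 608.73237297 687.86099261]
```

View pics/top0.png

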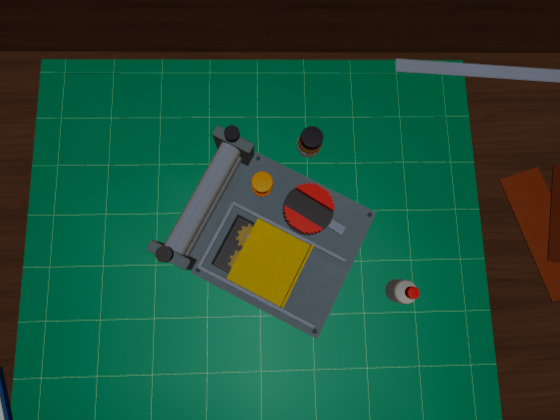

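View pics/scene0.png

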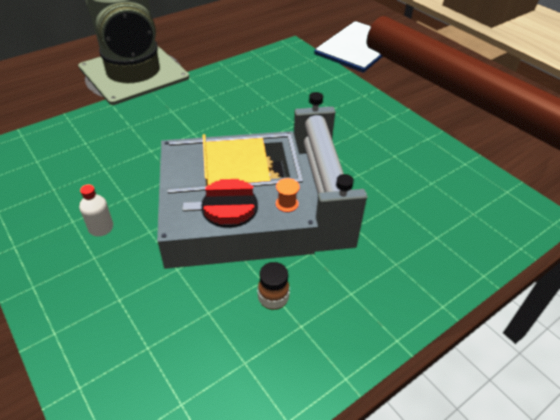

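```bash
python3 - <<'E'
import cv2
im=cv2.imread("pics/top0.png")[115:345,140:430]
im=cv2.convertScaleAbs(im,alpha=1.6,beta=15)
cv2.imwrite("pics/crop0.png",cv2.resize(im,None,fx=2.6,fy=2.6,interpolation=cv2.INTER_CUBIC))
E
```

```text
(no output)
```

View pics/crop0.png

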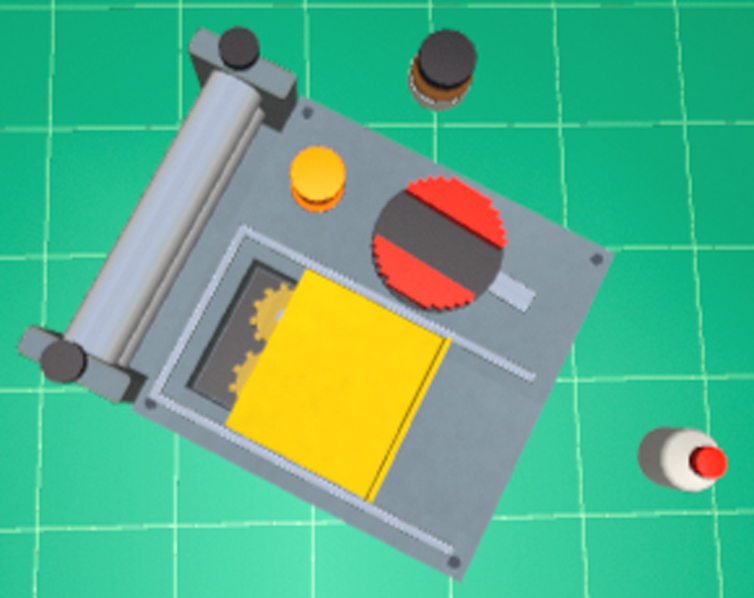

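```bash
cat > h.py <<'E'
import numpy as np,cv2
from scipy.optimize import least_squares
from scipy.spatial.transform import Rotation as R
f=dict(np.load("top0.npz")); g=dict(np.load("scene0.npz"))
def H2W(p,P):
    c,s=np.cos(p[2]),np.sin(p[2]); P=np.asarray(P,float).reshape(-1,3)
    return np.c_[p[0]+c*P[:,0]-s*P[:,1],p[1]+s*P[:,0]+c*P[:,1],P[:,2]]
def proj(f,W): return cv2.projectPoints(np.asarray(W,float),f["rvec"],f["tvec"],f["mtx"],None)[0].reshape(-1,2)
def back(f,uv,z):
    M=cv2.Rodrigues(f["rvec"])[0]; C=-M.T@f["tvec"].ravel()
    d=M.T@np.linalg.inv(f["mtx"])@np.array([uv[0],uv[1],1.]); return C+d*(z-C[2])/d[2]
crop=lambda u,v:(u/2.6+140,v/2.6+115)
E
python3 - <<'E'
from h import *
P=[(125,-125,70),(-125,-125,70),(125,125,70),(-125,125,70),(70,-10,98),(70,-85,81)]
U=np.array([crop(*c) for c in[(613,253),(461,581),(303,97),(133,409),(440,244),(531,301)]])
W=[back(f,u,p[2]) for u,p in zip(U,P)]; print(np.round(W))
a=np.arctan2(*(W[0]-W[1])[1::-1]) 
r=least_squares(lambda p:(proj(f,H2W(p,P))-U).ravel(),[*np.mean(W[:4],0)[:2],a]); p=r.x
print(p[:2],np.degrees(p[2]),r.fun.reshape(-1,2).round(1)); np.save("pose.npy",p)
for n,c,z in[("flR",(450,340),92),("flL",(370,501),92),("dye",(447,57),65),("glue",(709,462),95),("spool",(318,175),112)]:
    w=back(f,crop(*c),z); c_,s_=np.cos(p[2]),np.sin(p[2]);d=w[:2]-p[:2]
    print(n,w.round(),"housing",round(c_*d[0]+s_*d[1]),round(-s_*d[0]+c_*d[1]))
print("scene check", proj(g,H2W(p,P)).round())
M=cv2.Rodrigues(f["rvec"])[0];print("cam",-M.T@f["tvec"].ravel())
E
```

```text
[[ 584. -216.   70.]
 [ 365.  -99.   70.]
 [ 700.    2.   70.]
 [ 482.  120.   70.]
 [ 588.  -89.   98.]
 [ 550. -153.   81.]]
[531.8193238  -47.49862461] -28.291671295188095 [[ 0.7  0.7]
 [-0.4  1.3]
 [-0.6 -0.4]
 [-1.1  0.6]
 [ 0.1 -0.5]
 [ 1.3 -1.9]]
flR [523. -95.  92.] housing 15 -45
flL [420. -38.  92.] housing -103 -45
dye [ 731. -103.   65.] housing 202 45
glue [ 440. -263.   95.] housing 21 -234
spool [633.  -7. 112.] housing 70 84
scene check [[156. 239.]
 [160. 139.]
 [316. 225.]
 [291. 130.]
 [227. 195.]
 [181. 206.]]
cam [481.77994943  -1.12191114 782.34476831]
```

```bash
cat > where.py <<'E'
from h import *
from workcell import telemetry
import sys
s=telemetry.state(); p=np.load("pose.npy"); e=s["ee_pos"]
c,q=np.cos(p[2]),np.sin(p[2]);d=e[:2]-p[:2]; h=np.array([c*d[0]+q*d[1],-q*d[0]+c*d[1],e[2]])
yaw=s["ee_rot"][2]; print("t",round(s["time_s"],2),"housing xyz",h.round(1),"yaw rel housing",round(yaw-np.degrees(p[2]),1),"rot",s["ee_rot"].round(1),"F",s["force"].round(1),"grip",round(s["gripper_width"],1),"q",s["qpos"].round(0))
for a in sys.argv[1:]:   # target housing x,y,z -> tool-frame shift in cm
    t=H2W(p,[float(v) for v in a.split(",")])[0]
    Rm=R.from_euler("xyz",s["ee_rot"],degrees=True).as_matrix()
    print("to",a,"tool cm",(Rm.T@(t-e)/10).round(2))
E
Y='{"yaw":1,"gripper":-1}'
python3 -m inch '[{"yaw":1,"gripper":-1},{"yaw":1},{"yaw":1},{"yaw":1},{"yaw":1},{"yaw":1},{"yaw":1},{"yaw":1},{"yaw":1},{"yaw":1},{"yaw":1},{"yaw":1}]' 20
python3 -m inch '[{"yaw":1},{"yaw":1},{"yaw":1},{"yaw":1},{"yaw":1},{"yaw":1},{"yaw":1},{"yaw":1},{"yaw":1},{"yaw":0},{"yaw":0}]'
python3 where.py -45,-75,235
```

```text
t 0.1 housing xyz [-640.7  344.4  235.2] yaw rel housing 195.1 rot [-179.9   -0.   166.8] F [-0.1 -0.7 -0.4] grip 91.0 q [76. 18. 90. -0. 72. -1.]
to -45,-75,235 tool cm [-46.56 -56.04   0.11]invalid input
invalid input
```

```bash

python3 -m inch '[{"x":0,"y":0,"z":0,"yaw":1,"gripper":-1}]' 20
python3 where.py
```

```text
time_s: 0.18
ee_pos: [130.9, 559.6, 235.3]
ee_rot: [-179.9, 0.0, 161.8]
force: [-0.2, 0.2, 0.4]
gripper_width: 87.2
t 0.18 housing xyz [-640.8  344.5  235.3] yaw rel housing 190.0 rot [-179.9    0.   161.8] F [-0.2  0.2  0.4] grip 87.2 q [76. 18. 90. -0. 72.  4.]
```

All keys are needed.

```bash

python3 -m inch '[{"x":0,"y":0,"z":0,"yaw":1,"gripper":-1},{"x":0,"y":0,"z":0,"yaw":1,"gripper":-1},{"x":0,"y":0,"z":0,"yaw":1,"gripper":-1},{"x":0,"y":0,"z":0,"yaw":1,"gripper":-1},{"x":0,"y":0,"z":0,"yaw":1,"gripper":-1},{"x":0,"y":0,"z":0,"yaw":1,"gripper":-1},{"x":0,"y":0,"z":0,"yaw":1,"gripper":-1},{"x":0,"y":0,"z":0,"yaw":1,"gripper":-1},{"x":0,"y":0,"z":0,"yaw":1,"gripper":-1},{"x":0,"y":0,"z":0,"yaw":1,"gripper":-1}]' >/dev/null
python3 -m inch '[{"x":0,"y":0,"z":0,"yaw":1,"gripper":-1},{"x":0,"y":0,"z":0,"yaw":1,"gripper":-1},{"x":0,"y":0,"z":0,"yaw":1,"gripper":-1},{"x":0,"y":0,"z":0,"yaw":1,"gripper":-1},{"x":0,"y":0,"z":0,"yaw":1,"gripper":-1},{"x":0,"y":0,"z":0,"yaw":1,"gripper":-1},{"x":0,"y":0,"z":0,"yaw":1,"gripper":-1},{"x":0,"y":0,"z":0,"yaw":1,"gripper":-1},{"x":0,"y":0,"z":0,"yaw":1,"gripper":-1},{"x":0,"y":0,"z":0,"yaw":1,"gripper":-1},{"x":0,"y":0,"z":0,"yaw":0,"gripper":-1}]' >/dev/null
python3 where.py -45,-75,235
```

```text
t 1.93 housing xyz [-640.8  344.6  235.5] yaw rel housing 90.0 rot [1.80e+02 1.00e-01 6.18e+01] F [-0.   0.1 -0.6] grip 1.0 q [ 76.  18.  90.  -0.  72. 104.]
to -45,-75,235 tool cm [-42.01  59.54   0.1 ]
```

```bash

python3 -m inch '[{"x":-2.1,"y":2.98,"z":0,"yaw":0,"gripper":-1},{"x":-2.1,"y":2.98,"z":0,"yaw":0,"gripper":-1},{"x":-2.1,"y":2.98,"z":0,"yaw":0,"gripper":-1},{"x":-2.1,"y":2.98,"z":0,"yaw":0,"gripper":-1},{"x":-2.1,"y":2.98,"z":0,"yaw":0,"gripper":-1},{"x":-2.1,"y":2.98,"z":0,"yaw":0,"gripper":-1},{"x":-2.1,"y":2.98,"z":0,"yaw":0,"gripper":-1},{"x":-2.1,"y":2.98,"z":0,"yaw":0,"gripper":-1},{"x":-2.1,"y":2.98,"z":0,"yaw":0,"gripper":-1},{"x":-2.1,"y":2.98,"z":0,"yaw":0,"gripper":-1}]' >/dev/null
python3 -m inch '[{"x":-2.1,"y":2.98,"z":0,"yaw":0,"gripper":-1},{"x":-2.1,"y":2.98,"z":0,"yaw":0,"gripper":-1},{"x":-2.1,"y":2.98,"z":0,"yaw":0,"gripper":-1},{"x":-2.1,"y":2.98,"z":0,"yaw":0,"gripper":-1},{"x":-2.1,"y":2.98,"z":0,"yaw":0,"gripper":-1},{"x":-2.1,"y":2.98,"z":0,"yaw":0,"gripper":-1},{"x":-2.1,"y":2.98,"z":0,"yaw":0,"gripper":-1},{"x":-2.1,"y":2.98,"z":0,"yaw":0,"gripper":-1},{"x":-2.1,"y":2.98,"z":0,"yaw":0,"gripper":-1},{"x":-2.1,"y":2.98,"z":0,"yaw":0,"gripper":-1},{"x":0,"y":0,"z":0,"yaw":0,"gripper":-1},{"x":0,"y":0,"z":0,"yaw":0,"gripper":-1}]' >/dev/null
python3 where.py -45,-78,102
```

```text
t 3.77 housing xyz [-43.1 -74.9 235.3] yaw rel housing 90.0 rot [-179.9    0.    61.8] F [-1.2  0.2 -0. ] grip 0.5 q [-13.   9. 103.   0.  69.  15.]
to -45,-78,102 tool cm [-0.31 -0.17 13.34]
```

```bash

python3 -m inch '[{"x":-0.3,"y":-0.2,"z":3,"yaw":0,"gripper":-1},{"x":0,"y":0,"z":3,"yaw":0,"gripper":-1},{"x":0,"y":0,"z":3,"yaw":0,"gripper":-1},{"x":0,"y":0,"z":2.5,"yaw":0,"gripper":-1},{"x":0,"y":0,"z":1.4,"yaw":0,"gripper":-1},{"x":0,"y":0,"z":0.8,"yaw":0,"gripper":-1},{"x":0,"y":0,"z":0,"yaw":0,"gripper":-1},{"x":0,"y":0,"z":0,"yaw":0,"gripper":-1}]'
python3 where.py -45,-16,98
python3 - <<'E'
from workcell import cams
import cv2
im=cams.grab_frame("scene")["pixels"][:,:,::-1][60:270,60:360]
cv2.imwrite("pics/s1.png",cv2.resize(im,None,fx=2.5,fy=2.5,interpolation=cv2.INTER_CUBIC))
E
```

```text
time_s: 4.43
ee_pos: [455.1, -92.8, 99.4]
ee_rot: [180.0, -0.0, 61.9]
force: [0.4, -0.5, 0.5]
gripper_width: 0.4
t 4.43 housing xyz [-46.1 -76.2  99.4] yaw rel housing 90.2 rot [180.   -0.   61.9] F [ 0.4 -0.5  0.5] grip 0.4 q [-13.  17. 115.   0.  49.  15.]
to -45,-16,98 tool cm [6.02 0.13 0.14]
```

View pics/s1.png

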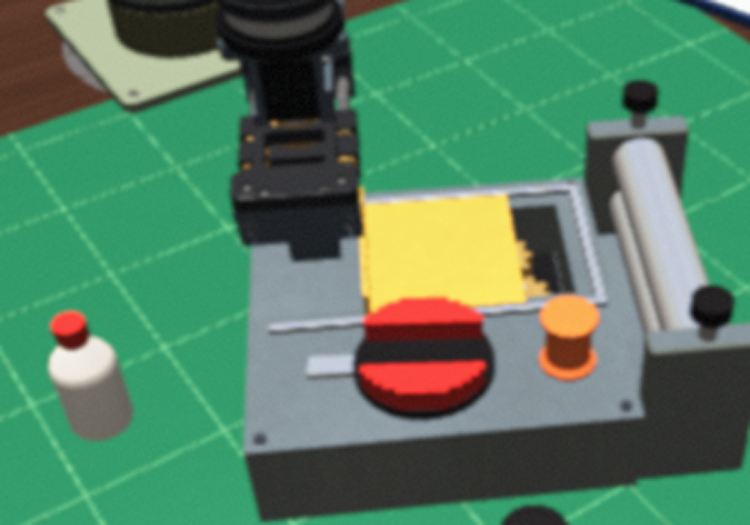

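The closed fingertip (crop 315,250) stands on the bare deck behind the flange (crop x≈362), clear of it. I push now.

```bash

python3 -m inch '[{"x":0.6,"y":0,"z":0,"yaw":0,"gripper":-1},{"x":0.6,"y":0,"z":0,"yaw":0,"gripper":-1},{"x":0.6,"y":0,"z":0,"yaw":0,"gripper":-1},{"x":0.6,"y":0,"z":0,"yaw":0,"gripper":-1},{"x":0.6,"y":0,"z":0,"yaw":0,"gripper":-1},{"x":0.6,"y":0,"z":0,"yaw":0,"gripper":-1},{"x":0.6,"y":0,"z":0,"yaw":0,"gripper":-1},{"x":0.6,"y":0,"z":0,"yaw":0,"gripper":-1},{"x":0.5,"y":0,"z":0,"yaw":0,"gripper":-1},{"x":0.3,"y":0,"z":0,"yaw":0,"gripper":-1}]'
python3 where.py -45,-16,98
python3 -m inch '[{"x":0.2,"y":0,"z":0,"yaw":0,"gripper":-1},{"x":0.2,"y":0,"z":0,"yaw":0,"gripper":-1},{"x":0,"y":0,"z":0,"yaw":0,"gripper":-1}]'
python3 where.py -45,-16,98
```

```text
time_s: 5.32
ee_pos: [481.8, -43.4, 98.9]
ee_rot: [-180.0, -0.0, 61.9]
force: [-0.3, -2.3, 1.7]
gripper_width: 0.7
t 5.32 housing xyz [-46.  -20.1  98.9] yaw rel housing 90.2 rot [-180.    -0.    61.9] F [-0.3 -2.3  1.7] grip 0.7 q [ -7.  18. 113.   0.  49.  22.]
to -45,-16,98 tool cm [0.41 0.1  0.09]
time_s: 5.57
ee_pos: [483.3, -40.1, 98.8]
ee_rot: [-180.0, -0.0, 61.8]
force: [-0.5, 0.4, 0.1]
gripper_width: 0.5
t 5.57 housing xyz [-46.2 -16.5  98.8] yaw rel housing 90.1 rot [-180.    -0.    61.8] F [-0.5  0.4  0.1] grip 0.5 q [ -6.  18. 112.   0.  49.  22.]
to -45,-16,98 tool cm [0.05 0.12 0.08]
```

```bash

for i in 1; do python3 -m inch '[{"x":0.1,"y":0,"z":0,"yaw":0,"gripper":-1},{"x":0.1,"y":0,"z":0,"yaw":0,"gripper":-1},{"x":0,"y":0,"z":0,"yaw":0,"gripper":-1}]'
python3 where.py
python3 -m inch '[{"x":0.1,"y":0,"z":0,"yaw":0,"gripper":-1},{"x":0.1,"y":0,"z":0,"yaw":0,"gripper":-1},{"x":0,"y":0,"z":0,"yaw":0,"gripper":-1}]'
python3 where.py; done
```

```text
time_s: 5.82
ee_pos: [483.6, -39.3, 98.8]
ee_rot: [-180.0, 0.1, 61.9]
force: [-2.3, -4.0, 1.0]
gripper_width: 0.3
t 5.82 housing xyz [-46.4 -15.6  98.8] yaw rel housing 90.2 rot [-1.80e+02  1.00e-01  6.19e+01] F [-2.3 -4.   1. ] grip 0.3 q [ -6.  18. 112.  -0.  50.  22.]
time_s: 6.07
ee_pos: [483.7, -39.1, 98.8]
ee_rot: [-179.9, 0.3, 62.0]
force: [-3.7, -10.7, 2.8]
gripper_width: 0.3
t 6.07 housing xyz [-46.4 -15.4  98.8] yaw rel housing 90.2 rot [-179.9    0.3   62. ] F [ -3.7 -10.7   2.8] grip 0.3 q [ -6.  18. 112.  -0.  50.  22.]
```

```bash

python3 -m inch '[{"x":-1.2,"y":0,"z":0,"yaw":0,"gripper":-1},{"x":-1.2,"y":0,"z":0,"yaw":0,"gripper":-1},{"x":0,"y":0,"z":-2.5,"yaw":0,"gripper":-1},{"x":0,"y":0,"z":-3,"yaw":0,"gripper":-1},{"x":0,"y":2.9,"z":0,"yaw":0,"gripper":-1},{"x":0,"y":2.9,"z":0,"yaw":0,"gripper":-1},{"x":0,"y":2.9,"z":0,"yaw":0,"gripper":-1},{"x":0,"y":2.9,"z":0,"yaw":0,"gripper":-1},{"x":0,"y":0,"z":0,"yaw":0,"gripper":-1},{"x":0,"y":0,"z":0,"yaw":0,"gripper":-1}]'
python3 where.py 70,-38,108
python3 - <<'E'
from workcell import cams
import cv2
for n,(a,b,c,d) in dict(scene=(100,240,100,300),top=(140,300,220,400)).items():
    im=cams.grab_frame(n)["pixels"][:,:,::-1]; im=cv2.convertScaleAbs(im[a:b,c:d],alpha=1.3)
    cv2.imwrite(f"pics/{n}2.png",cv2.resize(im,None,fx=3.6,fy=3.6,interpolation=cv2.INTER_CUBIC))
E
```

```text
time_s: 6.9
ee_pos: [576.4, -113.7, 153.3]
ee_rot: [-179.9, -0.0, 61.7]
force: [-0.5, 1.2, 0.1]
gripper_width: 0.4
t 6.9 housing xyz [ 70.6 -37.2 153.3] yaw rel housing 90.0 rot [-179.9   -0.    61.7] F [-0.5  1.2  0.1] grip 0.4 q [-12.  23.  95.   0.  62.  16.]
to 70,-38,108 tool cm [-0.09 -0.06  4.53]
```

View pics/scene2.png

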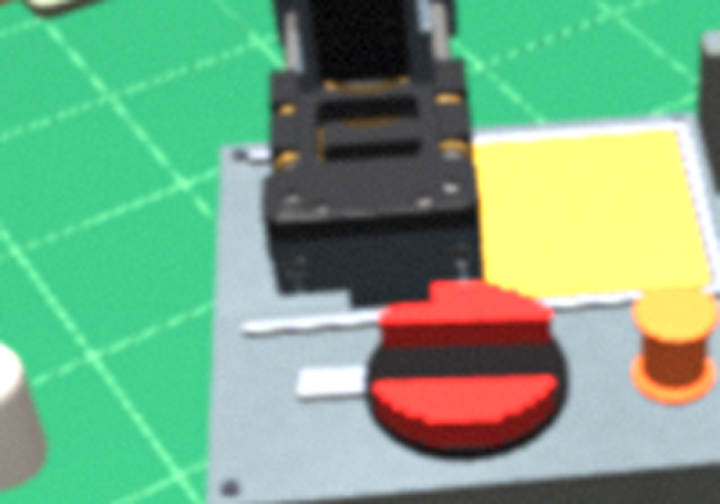

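```bash
python3 - <<'E'
from h import *
p=np.load("pose.npy")
c=lambda P:((proj(g,H2W(p,P))-[100,100])*3.6).round()
print(c([(70.6,-37.2,131),(84,-53,131),(57,-53,131),(84,-21,131),(57,-21,131)]))
print("slot walls ends floor",c([(51,-48.5,82),(89,-48.5,82),(51,28.5,82),(89,28.5,82),(70,-85,81),(51,-43,98),(89,-43,98),(51,23,98),(89,23,98)]))
E
```

```text
[[390. 293.]
 [354. 318.]
 [352. 275.]
 [430. 312.]
 [427. 269.]]
slot walls ends floor [[373. 345.]
 [375. 405.]
 [541. 331.]
 [550. 391.]
 [292. 383.]
 [382. 319.]
 [385. 379.]
 [529. 307.]
 [536. 366.]]
```

View pics/top2.png

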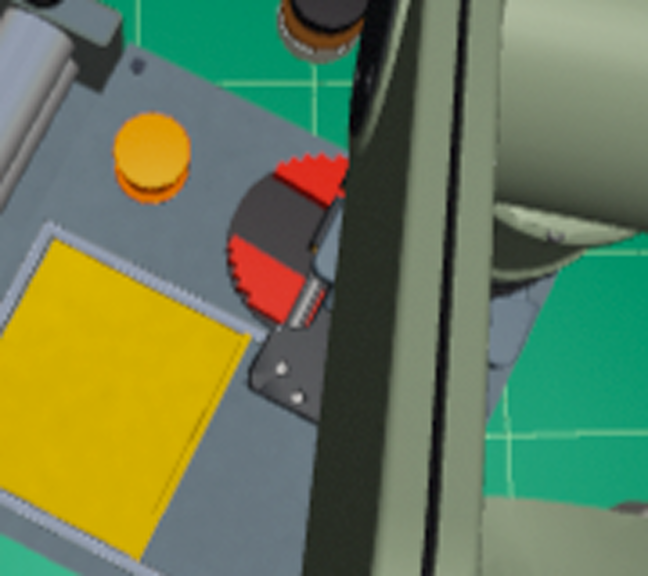

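Cover is shut (plate reaches the front strip), the projected fingertip agrees with the picture, and the slot lies beneath it. Descend into the slot.

```bash

python3 -m inch '[{"x":-0.1,"y":0,"z":1.2,"yaw":0,"gripper":-1},{"x":0,"y":0,"z":1.2,"yaw":0,"gripper":-1},{"x":0,"y":0,"z":0.7,"yaw":0,"gripper":-1},{"x":0,"y":0,"z":0.4,"yaw":0,"gripper":-1},{"x":0,"y":0,"z":0,"yaw":0,"gripper":-1}]'
python3 -m inch '[{"x":0,"y":0,"z":0.3,"yaw":0,"gripper":-1},{"x":0,"y":0,"z":0.3,"yaw":0,"gripper":-1},{"x":0,"y":0,"z":0.3,"yaw":0,"gripper":-1},{"x":0,"y":0,"z":0,"yaw":0,"gripper":-1},{"x":0,"y":0,"z":0,"yaw":0,"gripper":-1}]'
python3 where.py 70,-38,108
```

```text
time_s: 7.42
ee_pos: [574.6, -113.3, 118.2]
ee_rot: [-179.9, 0.0, 61.8]
force: [0.5, 0.7, 0.5]
gripper_width: 1.0
time_s: 7.83
ee_pos: [575.6, -113.8, 109.9]
ee_rot: [-180.0, -0.0, 61.8]
force: [0.2, 0.5, 0.6]
gripper_width: 0.4
t 7.83 housing xyz [ 70.  -37.6 109.9] yaw rel housing 90.1 rot [-180.    -0.    61.8] F [0.2 0.5 0.6] grip 0.4 q [-12.  25.  98.   0.  56.  16.]
to 70,-38,108 tool cm [-0.04  0.    0.19]
```

```bash

python3 -m inch '[{"x":0.004,"y":-0.147,"z":0,"yaw":0.6,"gripper":-1},{"x":0.004,"y":-0.147,"z":0,"yaw":0.6,"gripper":-1},{"x":0.004,"y":-0.147,"z":0,"yaw":0.6,"gripper":-1},{"x":0.004,"y":-0.147,"z":0,"yaw":0.6,"gripper":-1},{"x":0.004,"y":-0.147,"z":0,"yaw":0.6,"gripper":-1},{"x":0.004,"y":-0.147,"z":0,"yaw":0.6,"gripper":-1},{"x":0.004,"y":-0.147,"z":0,"yaw":0.6,"gripper":-1},{"x":0.004,"y":-0.147,"z":0,"yaw":0.6,"gripper":-1},{"x":0.004,"y":-0.147,"z":0,"yaw":0.6,"gripper":-1},{"x":0.004,"y":-0.147,"z":0,"yaw":0.6,"gripper":-1}]'
python3 where.py; echo "target: 70-28 sin30=56, -10-28cos30=-34.2, yaw 60"
```

```text
time_s: 8.67
ee_pos: [565.6, -104.7, 110.2]
ee_rot: [179.9, -0.0, 31.7]
force: [1.0, -2.9, -0.8]
gripper_width: 0.3
t 8.67 housing xyz [ 56.9 -34.3 110.2] yaw rel housing 60.0 rot [179.9  -0.   31.7] F [ 1.  -2.9 -0.8] grip 0.3 q [-12.  24. 100.  -0.  56.  47.]
target: 70-28 sin30=56, -10-28cos30=-34.2, yaw 60
```

On the arc as planned, contact force about 3 N. I continue to 90°.

```bash

python3 -m inch '[{"x":0.004,"y":-0.147,"z":0,"yaw":0.6,"gripper":-1},{"x":0.004,"y":-0.147,"z":0,"yaw":0.6,"gripper":-1},{"x":0.004,"y":-0.147,"z":0,"yaw":0.6,"gripper":-1},{"x":0.004,"y":-0.147,"z":0,"yaw":0.6,"gripper":-1},{"x":0.004,"y":-0.147,"z":0,"yaw":0.6,"gripper":-1},{"x":0.004,"y":-0.147,"z":0,"yaw":0.6,"gripper":-1},{"x":0.004,"y":-0.147,"z":0,"yaw":0.6,"gripper":-1},{"x":0.004,"y":-0.147,"z":0,"yaw":0.6,"gripper":-1},{"x":0.004,"y":-0.147,"z":0,"yaw":0.6,"gripper":-1},{"x":0.004,"y":-0.147,"z":0,"yaw":0.6,"gripper":-1}]'
python3 where.py
python3 -m inch '[{"x":0.004,"y":-0.147,"z":0,"yaw":0.6,"gripper":-1},{"x":0.004,"y":-0.147,"z":0,"yaw":0.6,"gripper":-1},{"x":0.004,"y":-0.147,"z":0,"yaw":0.6,"gripper":-1},{"x":0.004,"y":-0.147,"z":0,"yaw":0.6,"gripper":-1},{"x":0.004,"y":-0.147,"z":0,"yaw":0.6,"gripper":-1},{"x":0.004,"y":-0.147,"z":0,"yaw":0.6,"gripper":-1},{"x":0.004,"y":-0.147,"z":0,"yaw":0.6,"gripper":-1},{"x":0.004,"y":-0.147,"z":0,"yaw":0.6,"gripper":-1},{"x":0.004,"y":-0.147,"z":0,"yaw":0.6,"gripper":-1},{"x":0.004,"y":-0.147,"z":0,"yaw":0.6,"gripper":-1},{"x":0,"y":0,"z":0,"yaw":0,"gripper":-1}]'
python3 where.py; echo "target 42,-10, yaw 0"
```

```text
time_s: 9.5
ee_pos: [561.0, -90.7, 110.2]
ee_rot: [179.9, -0.0, 1.7]
force: [-0.2, -3.3, -0.6]
gripper_width: 0.4
t 9.5 housing xyz [ 46.2 -24.2 110.2] yaw rel housing 30.0 rot [179.9  -0.    1.7] F [-0.2 -3.3 -0.6] grip 0.4 q [-10.  24. 101.  -0.  55.  78.]
time_s: 10.42
ee_pos: [563.6, -76.0, 110.0]
ee_rot: [179.9, 0.1, -28.2]
force: [-2.3, -2.4, 0.7]
gripper_width: 0.3
t 10.42 housing xyz [ 41.5 -10.  110. ] yaw rel housing 0.1 rot [ 1.799e+02  1.000e-01 -2.820e+01] F [-2.3 -2.4  0.7] grip 0.3 q [ -9.  24. 101.  -0.  55. 109.]
target 42,-10, yaw 0
```

```bash

python3 -m inch '[{"x":0,"y":-0.1,"z":0,"yaw":0,"gripper":-1},{"x":0,"y":-0.1,"z":0,"yaw":0,"gripper":-1},{"x":0,"y":-0.1,"z":0,"yaw":0,"gripper":-1},{"x":0,"y":0,"z":0,"yaw":0,"gripper":-1}]'
python3 where.py
python3 -m inch '[{"x":0,"y":-0.1,"z":0,"yaw":0,"gripper":-1},{"x":0,"y":-0.1,"z":0,"yaw":0,"gripper":-1},{"x":0,"y":-0.1,"z":0,"yaw":0,"gripper":-1},{"x":0,"y":0,"z":0,"yaw":0,"gripper":-1}]'
python3 where.py
```

```text
time_s: 10.75
ee_pos: [565.9, -73.1, 110.0]
ee_rot: [-180.0, -0.0, -28.1]
force: [-0.7, -1.2, 0.6]
gripper_width: 0.3
t 10.75 housing xyz [ 42.2  -6.4 110. ] yaw rel housing 0.2 rot [-180.    -0.   -28.1] F [-0.7 -1.2  0.6] grip 0.3 q [ -9.  24. 100.  -0.  55. 110.]
time_s: 11.08
ee_pos: [567.9, -70.7, 110.1]
ee_rot: [-180.0, -0.1, -28.1]
force: [0.3, -4.0, -0.0]
gripper_width: 0.1
t 11.08 housing xyz [ 42.7  -3.4 110.1] yaw rel housing 0.1 rot [-1.80e+02 -1.00e-01 -2.81e+01] F [ 0.3 -4.  -0. ] grip 0.1 q [ -8.  24. 100.  -0.  55. 110.]
```

```bash

python3 -m inch '[{"x":0,"y":-0.1,"z":0,"yaw":0,"gripper":-1},{"x":0,"y":-0.1,"z":0,"yaw":0,"gripper":-1},{"x":0,"y":0,"z":0,"yaw":0,"gripper":-1}]'
python3 where.py
python3 -m inch '[{"x":0,"y":-0.1,"z":0,"yaw":0,"gripper":-1},{"x":0,"y":-0.1,"z":0,"yaw":0,"gripper":-1},{"x":0,"y":0,"z":0,"yaw":0,"gripper":-1}]'
python3 where.py
python3 - <<'E'
from workcell import cams
import cv2
for n,(a,b,c,d) in dict(scene=(100,240,100,300),top=(140,300,220,400)).items():
    im=cams.grab_frame(n)["pixels"][:,:,::-1]; im=cv2.convertScaleAbs(im[a:b,c:d],alpha=1.3)
    cv2.imwrite(f"pics/{n}3.png",cv2.resize(im,None,fx=3.6,fy=3.6,interpolation=cv2.INTER_CUBIC))
E
```

```text
time_s: 11.33
ee_pos: [568.3, -68.8, 110.0]
ee_rot: [-180.0, -0.0, -28.2]
force: [-0.9, -3.8, 1.1]
gripper_width: 0.5
t 11.33 housing xyz [ 42.2  -1.4 110. ] yaw rel housing 0.1 rot [-180.    -0.   -28.2] F [-0.9 -3.8  1.1] grip 0.5 q [ -8.  24. 100.  -0.  56. 110.]
time_s: 11.58
ee_pos: [569.2, -67.1, 110.0]
ee_rot: [180.0, -0.0, -28.2]
force: [0.5, -7.1, 0.9]
gripper_width: 0.2
t 11.58 housing xyz [ 42.2   0.5 110. ] yaw rel housing 0.1 rot [180.   -0.  -28.2] F [ 0.5 -7.1  0.9] grip 0.2 q [ -8.  24. 100.  -0.  56. 110.]
```

View pics/scene3.png

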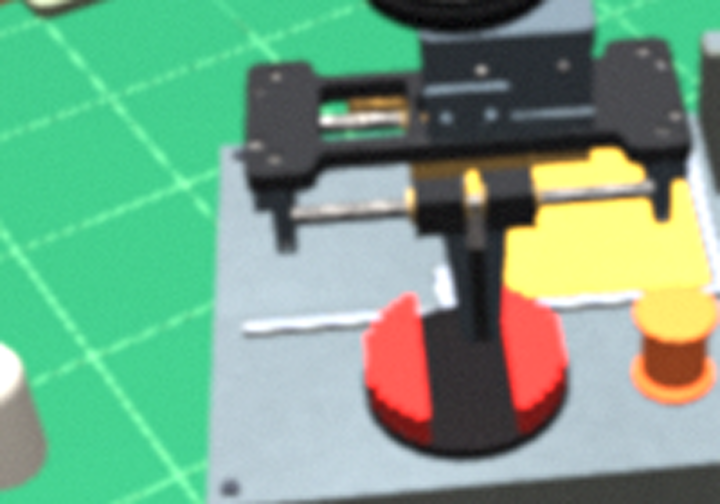

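```bash

python3 -m inch '[{"x":0,"y":-0.1,"z":0,"yaw":0,"gripper":-1},{"x":0,"y":-0.1,"z":0,"yaw":0,"gripper":-1},{"x":0,"y":0,"z":0,"yaw":0,"gripper":-1}]'
python3 where.py
python3 -m inch '[{"x":0,"y":-0.1,"z":0,"yaw":0,"gripper":-1},{"x":0,"y":-0.1,"z":0,"yaw":0,"gripper":-1},{"x":0,"y":0,"z":0,"yaw":0,"gripper":-1}]'
python3 where.py
```

```text
time_s: 11.93
ee_pos: [570.1, -66.4, 110.0]
ee_rot: [179.9, -0.1, -28.1]
force: [0.7, -8.4, 0.1]
gripper_width: 0.8
t 11.93 housing xyz [ 42.7   1.5 110. ] yaw rel housing 0.2 rot [ 1.799e+02 -1.000e-01 -2.810e+01] F [ 0.7 -8.4  0.1] grip 0.8 q [ -8.  24. 100.  -0.  56. 111.]
time_s: 12.18
ee_pos: [570.2, -66.2, 110.0]
ee_rot: [179.7, -0.1, -28.1]
force: [-1.3, -13.1, 0.9]
gripper_width: 0.7
t 12.18 housing xyz [ 42.7   1.7 110. ] yaw rel housing 0.2 rot [ 1.797e+02 -1.000e-01 -2.810e+01] F [ -1.3 -13.1   0.9] grip 0.7 q [ -8.  24. 100.  -0.  56. 111.]
```

View pics/top3.png

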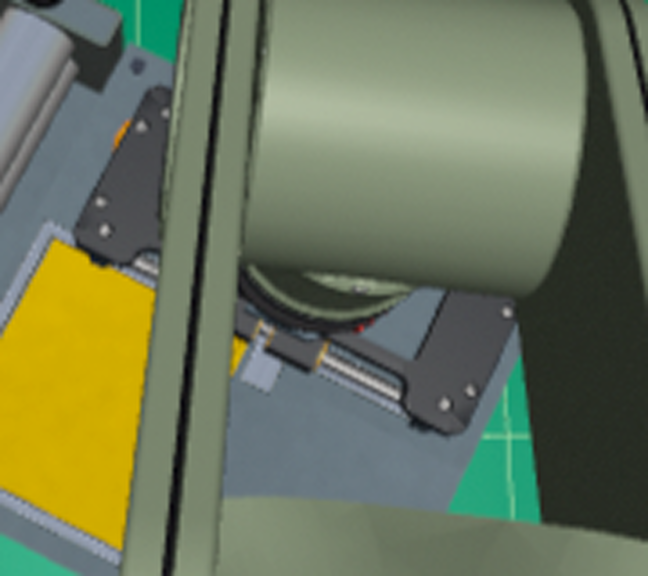

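```bash

python3 -m inch '[{"x":0,"y":0.35,"z":0,"yaw":0,"gripper":-1},{"x":0,"y":0.35,"z":0,"yaw":0,"gripper":-1},{"x":0,"y":0,"z":0,"yaw":0,"gripper":-1},{"x":0,"y":0,"z":-0.5,"yaw":0,"gripper":-1},{"x":0,"y":0,"z":-1.5,"yaw":0,"gripper":-1},{"x":0,"y":0,"z":-3,"yaw":0,"gripper":-1},{"x":0,"y":0,"z":-3,"yaw":0,"gripper":-1},{"x":0,"y":0,"z":-3,"yaw":0,"gripper":-1},{"x":0,"y":0,"z":-3,"yaw":0,"gripper":-1}]'
python3 -m inch '[{"x":-3,"y":0,"z":0,"yaw":0,"gripper":-1},{"x":-3,"y":0,"z":0,"yaw":-1,"gripper":-1},{"x":-3,"y":0,"z":0,"yaw":-1,"gripper":-1},{"x":-3,"y":0,"z":0,"yaw":-1,"gripper":-1},{"x":-3,"y":0,"z":0,"yaw":-1,"gripper":-1},{"x":-3,"y":0,"z":0,"yaw":-1,"gripper":-1},{"x":0,"y":0,"z":0,"yaw":0,"gripper":-1},{"x":0,"y":0,"z":0,"yaw":0,"gripper":-1}]'
python3 where.py
python3 - <<'E'
from workcell import cams
import cv2
for n,(a,b,c,d) in dict(scene=(60,320,50,380),top=(100,340,140,430)).items():
    im=cams.grab_frame(n)["pixels"][:,:,::-1]; im=cv2.convertScaleAbs(im[a:b,c:d],alpha=1.3)
    cv2.imwrite(f"pics/{n}4.png",cv2.resize(im,None,fx=2.3,fy=2.3,interpolation=cv2.INTER_CUBIC))
E
```

```text
time_s: 12.93
ee_pos: [567.2, -68.6, 251.7]
ee_rot: [-179.9, 0.0, -28.1]
force: [1.2, -0.6, -0.4]
gripper_width: 0.2
time_s: 13.6
ee_pos: [398.7, -8.2, 250.7]
ee_rot: [-179.9, -0.1, -3.2]
force: [0.2, -0.6, 0.2]
gripper_width: 0.7
t 13.6 housing xyz [-135.9  -28.5  250.7] yaw rel housing 25.1 rot [-1.799e+02 -1.000e-01 -3.200e+00] F [ 0.2 -0.6  0.2] grip 0.7 q [ -3.   1. 109.   0.  70.  90.]
```

View pics/scene4.png

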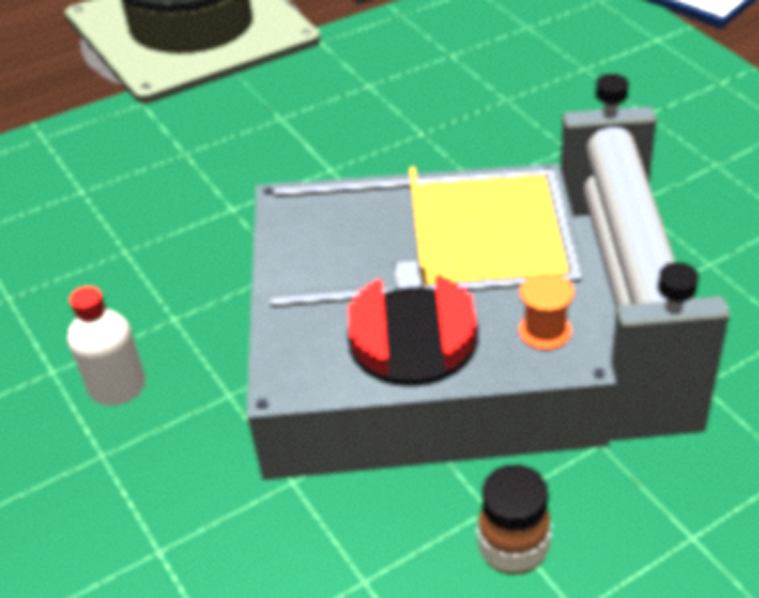

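View pics/top4.png

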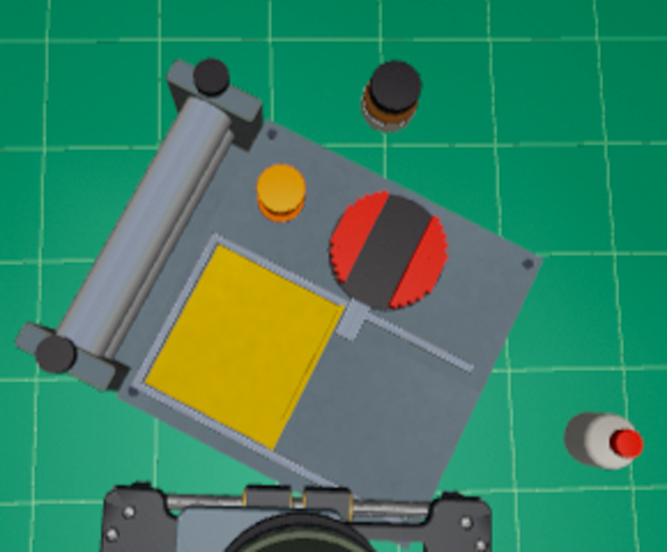

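The slot edge, crop (390,305)–(433,208), is within about 1° of the housing x axis. The tongue (350,318) lies behind the cover's edge, and the spool, jar and bottle stand where they were.

```bash
python3 -c "
from workcell import env,telemetry
print(telemetry.state()['qvel'].round(2)); print(env.job_done())"
```

```text
[-0.39  1.15 -0.52 -0.09  0.16 -0.23]
the job is handed in; nothing more can be done
None
```

The cover is shut and locked, and I handed the job in at about 13.7 s of the 48 s allowed. Handing in gives no verdict, so this rests on my own checks.

- **Cover:** I pushed its turned-up edge about 45 mm with the closed fingertips. It stopped against the hard stop, where the force rose to about 11 N with no further movement.
- **Fastener:** I set the closed fingertip in the slot about 28 mm off the axis and carried it 90° clockwise. I then pressed against the slot wall until it stopped moving, at about 13 N.
- **Last pictures:** The cover is shut. The slot is within about 1° of the housing's x axis, and the tongue lies behind the cover's edge. The spool, jar and bottle look unmoved by eye; I did not measure them again.
- **Robot:** It ended well above and to the side of everything, with no force on the tool.

**Disagreements:**
- My first two move commands were refused because every row needs all its fields; nothing moved.
- At the locked stop the fingertip stood about 6 mm further on than I expected. That could be a fingertip narrower than I assumed, or a small error in the measured positions. The stop force and the pictures both show the fastener locked.

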